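Draw the tall cover from the leaning panels and refit it on the autosampler

TASK

Three white panels taken off an instrument lean in a stack against the low grey power unit. Draw out the tall narrow one without toppling the other two, which must stay leaning where they are, and lower it (do not drop it) into the steel trough along the far side of the autosampler, so that it stands upright on its lower edge, fully down in the trough, and is let go.

Things in the scene. Friction and masses are not known exactly. Their poses are not given: they have to be found in the camera images.
- cover: Tall narrow white panel, 90 mm wide (own y), 190 high (z), 10 thick (x), 0.2 kg, vent slits low down. Origin: middle of its lower edge. Starts standing on the bench, leaning 12 deg, top to its -x, yaw within 0.3 rad. Front, middle or rear of three touching panels; top 70 mm stand free. Slides out along its own lean (z); lifted straight up it can topple panels on its +x side.
- panel_a: Low wide white panel of the stack, stays leaning: 150 x 115 high x 10 mm, three vent slits. Origin and axes as for the cover. The stack leans on a grey power unit 60 deep, 180 wide, 105 high, on the stack's -x side. Panels in front of the cover sit back a little once it is drawn.
- panel_b: Low wide plain white panel of the stack, stays leaning: 130 x 110 high x 10 mm. Origin and axes as for the cover.
- slot (a point): Middle of the steel trough's floor, 6 mm above the bench, z up. Trough along y: inside 130 long, 24 wide (x), straight walls to 55 above the floor, then long lips flaring 11 out per side to 75. It lies on the +x side of the white autosampler, 130 x 170 x 70 high, vials on top to 102. Fixed, yaw within 0.3 rad, left or right of the robot's middle. Cover fits either way round. Sizes in mm.
Mind the look-alikes: they are no part of the job. Leave any purple or turquoise look-alike of the cover alone.

How it is judged:
On the way:
1. the cover is drawn up clear of the bench, its lower edge more than 60 mm up (height (world z) of cover above 0.06 m), for 0.1 s.
At the end, for the whole second after the job is handed in: The cover stands at rest in the trough: middle of its lower edge within 14 mm across, 30 mm along and 10 mm above the trough floor's middle, upright within 20 degrees. The other two panels lean less than 34 degrees, lower edges within 50 mm of where they began (x of cover in the frame of slot between -0.014 and 0.014 m and y of cover in the frame of slot between -0.03 and 0.03 m and z of cover in the frame of slot between -0.006 and 0.01 m and angle between cover's own z axis and vertical below 0.35 rad and linear speed of cover below 0.03 m/s and angle between each of panel_a, panel_b's own z axis and vertical below 0.6 rad and distance of each of panel_a, panel_b from where it was at the start of the episode below 0.05 m); the robot touches nothing.
It fails at once if one of the other two panels is toppled (more than 40 degrees from upright) (angle between any of panel_a, panel_b's own z axis and vertical above 0.7 rad).
It fails at once if the cover is dropped (it falls, let go, faster than 0.8 m/s, that is by more than about 30 mm) (linear speed of cover above 0.8 m/s and contact force between the fingers and cover below 0.1 N).
It also fails if it takes over 45 s, if anything falls off the work surface, if the arm or the gripper's body presses on something with over 40 N, if the wrist force passes 120 N, or if a joint passes its speed limit or range.

ROBOT

A 7-joint arm with a two-finger parallel gripper is mounted at the origin on the work surface. World frame = base frame: x ahead of the robot, y to its left, z up, the work surface at z = 0. Lengths are in m, angles in rad, forces in N, time in s.
With the tool pointing down it reaches from about 0.425 to 0.925 m from the base axis. Payload 6.8 kg.
Tool frame: the origin (TCP) lies midway between the tips of the shut fingers; the grasp point (between the pads) lies 19 mm behind it; x points along the fingers, y is the direction in which the jaws open and shut, and the axes are right-handed (so a half turn about x gives the same grasp; the last joint's range is limited). The gripper opens to 85 mm and grips with 20 to 120 N. Pads are 22 mm wide; open, the fingers measure 114 mm over their backs; the gripper's body (76 mm by 85 mm) begins 54 mm behind the grasp point. The pads swing forward as they close: fully open they stand 13 mm farther back than shut.
Start: joints at [-0.108, 0.477, 0.022, 1.555, -0.011, 1.109, -0.083], TCP at [0.675, 0, 0.231] pointing down, gripper open.
Joint ranges: [-2.96, 2.96], [-0.34, 2.1], [-1.41, 1.46], [0.24, 2.44], [-1.37, 4.51], [0.17, 1.92], [-2.96, 2.96]. Speed limits (rad/s): [2.39, 2.39, 3.14, 3.14, 3.14, 3.14, 3.14].

INTERFACE

Orientations are given as a rotation vector (axis times angle).
In Python, from bench import r, viewer, nets gives the robot as it stands.
- The arm moves only by the shell command python3 -m pendant 'ROWS' [FORCE]. ROWS is JSON, one flat list of numbers, 5 for each row, row after row: the finger opening in mm, from 0 to 85.4, then the shift along the tool's x, y, z in mm, then the turn about the tool's x in rad. A call has 1 to 20 rows; each row shifts and turns the commanded pose from where the row before left it, along the tool's axes as they then stand; what a row does not reach is not made up. A row lasts 1/8 s, in which the tool goes at most 62.5 mm and 10.7 degrees, less where a joint would pass 70% of its speed; a pose out of reach is approached as far as the arm can. A call with a gripper value outside its range is refused whole. The fingers move at their own pace and stop on an object; FORCE is the grip in N (left out, the last holds). Time passes only in rows, so rows that do not move let the fingers close. It gives the time, the measured TCP pose, the force and the opening at its end, in the units of the state.
- r.get_obs(): the state, without advancing time (a new reading comes with each control period).
- viewer.grab_frame(name): name is "scene" or "side" or "wrist"; returns (picture, depth): 480x640x3 uint8, red, green, blue; 480x640 float32, m along the optical axis (not along the pixel's ray), 0 where there is no reading.
- viewer.calibration(name): a dict with "mtx" (3x3 intrinsics, pixels), "world_to_cam" (4x4, takes a point from world to camera coordinates). Camera axes: x right, y up, looking along -z (the intrinsics and any distortion apply to the point x, -y, -z); pixel columns grow to the right and rows downward; lengths in m; the calibration is good to about 2 mm. A picture is of the moment at which its call begins: read the wrist's pose just before it. calibration takes no time and is no camera call; for the wrist camera it gives the pose at the moment of the call.
- r.hand_in(): hands the job in, once; it reports no verdict.
Trained networks look in the newest picture that a camera, given by its name, has taken for a name from the list of things; names that differ only in an ending like _2 or _b are one class to them, and where a whole thing is asked for, a point or a joint stands for the part that bears it (a point fixed in the world has none). Each returns a list of dicts, best first, with "score" (0 to 1); they miss things now and then, are a little off and sometimes report something else, mostly with a low value. They report only what shows in the picture. A call takes as long as a camera call. They do not tell look-alikes from the thing itself.
- nets.look_for(name, camera): "location" ([x, y, z] in m, in world coordinates, good to about 4 mm: the middle of the surface that is visible of it).
- nets.silhouettes(name, camera): "mask" (480x640 bool, what is visible of it).
The state is a dict: "clock": time; "joints": joint angles; "qvel": joint speeds; "tau": joint torques, N m; "tcp_pos": TCP position; "orientation": TCP orientation; "contact_force": force on the tool from outside, world axes, zero at the start; "moment": the same for the moment, N m; "grip_width": finger opening in m.
Only numpy, scipy, OpenCV 4.12 (cv2) and the standard library are available. Lean on these libraries where they do the work, as an engineer would, in place of code of your own. Each camera call takes 0.05 s, during which the arm holds its last target. There are 200 camera calls.

## Working session

There is one attempt and no reset: what is moved stays moved. The work goes in short steps, Python scripts to look and compute and a shell command to move; the robot and the scene stay as the last step left them, time stands still between calls to the robot, and variables do not carry over. Pictures are saved under pics/ and viewed, about 8 in all and at most 12, crops included, and the job is handed in when it is done.

```bash
ls; mkdir -p pics; cat > h.py <<'E'
import numpy as np,cv2
from bench import r,viewer,nets
from scipy.spatial.transform import Rotation as R
def cloud(n):
    c=viewer.calibration(n);im,d=viewer.grab_frame(n);K=c["mtx"];T=np.linalg.inv(c["world_to_cam"])
    v,u=np.mgrid[:480,:640]
    p=np.stack([(u-K[0][2])/K[0][0]*d,-(v-K[1][2])/K[1][1]*d,-d],-1)
    return im,d,p@T[:3,:3].T+T[:3,3]
E
python3 - <<'E'
from h import *
o=r.get_obs();print(o)
ims=[]
for n in ["scene","side"]:
    im,d,P=cloud(n);cv2.imwrite(f"pics/{n}0.png",im[:,:,::-1])
    c=viewer.calibration(n);print(n,np.linalg.inv(c["world_to_cam"]).round(2).tolist(),[k for k in c])
    np.savez(f"{n}0.npz",im=im,d=d,P=P)
    for k in ["cover","panel_a","panel_b","slot"]:
        try: print(k,[(np.round(q["location"],3).tolist(),round(q["score"],2)) for q in nets.look_for(k,n)])
        except Exception as e: print(k,e)
E
```

```text
pics
{'clock': 0.0, 'joints': array([-0.10805723,  0.47779975,  0.02233728,  1.55646429, -0.01147092,
        1.10925608, -0.0831049 ]), 'qvel': array([ 3.76684589e-04, -1.20760111e-04,  1.73132304e-04,  4.96853053e-05,
       -1.51815220e-06, -4.22334993e-04,  8.02012622e-04]), 'tau': array([-5.45967814e-04, -5.96443820e+01,  1.60769675e+00, -2.81194621e+01,
        1.24063640e-02,  9.39900521e-03,  2.20753498e-05]), 'tcp_pos': array([ 6.74415146e-01, -5.02882423e-05,  2.30320471e-01]), 'orientation': array([ 1.20824308,  1.21039732, -1.21060234]), 'contact_force': array([ 0.57196992, -0.2374395 , -0.87732656]), 'moment': array([ 0.01319287, -0.01414287, -0.02031234]), 'grip_width': 0.08552682728501274}
scene [[-0.83, -0.45, 0.33, 0.84], [0.56, -0.67, 0.5, 0.55], [-0.01, 0.59, 0.81, 1.1], [0.0, 0.0, 0.0, 1.0]] ['mtx', 'world_to_cam']
cover [([0.53, -0.212, 0.141], 0.86), ([0.331, -0.466, 0.006], 0.82), ([0.295, -0.24, 0.011], 0.73), ([0.296, 0.26, 0.004], 0.55)]
panel_a [([0.504, -0.161, 0.089], 0.68), ([0.521, -0.161, 0.08], 0.57)]
panel_b [([0.504, -0.161, 0.089], 0.68), ([0.521, -0.161, 0.08], 0.57)]
slot [([0.54, 0.181, 0.07], 0.83)]
side [[0.96, 0.19, -0.19, 0.26], [-0.27, 0.73, -0.63, -0.65], [0.02, 0.66, 0.76, 0.71], [0.0, 0.0, 0.0, 1.0]] ['mtx', 'world_to_cam']
cover [([0.521, -0.243, 0.163], 0.97), ([0.287, -0.261, 0.008], 0.81), ([0.277, 0.247, 0.012], 0.74), ([0.368, -0.458, 0.008], 0.73)]
panel_a [([0.531, -0.269, 0.115], 0.92), ([0.512, -0.233, 0.107], 0.89)]
panel_b [([0.531, -0.269, 0.115], 0.92), ([0.512, -0.233, 0.107], 0.89)]
slot [([0.524, 0.12, 0.066], 0.94)]
```

View pics/scene0.png

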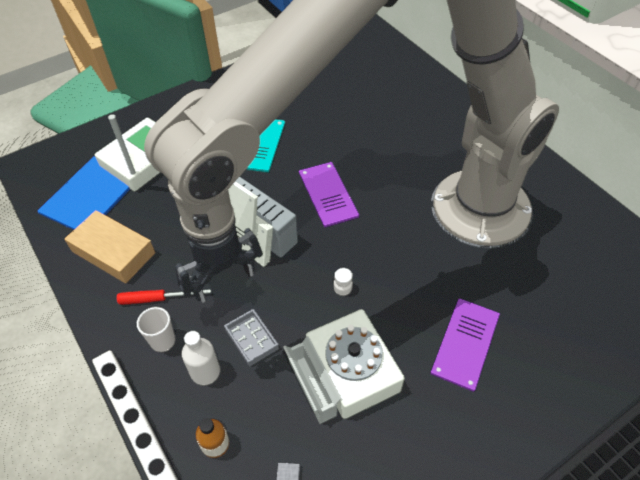

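View pics/side0.png

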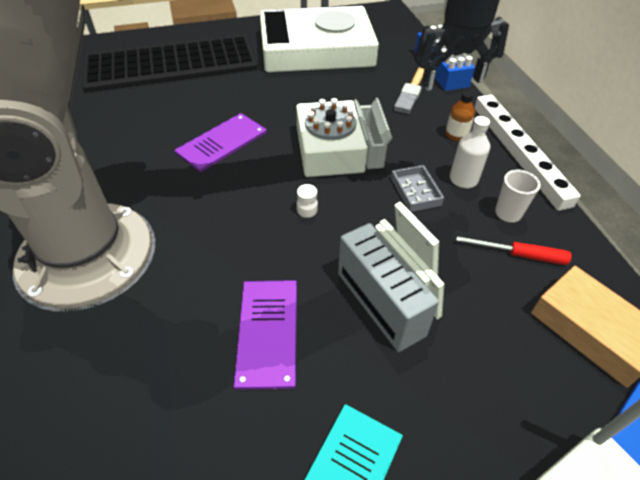

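Both pictures show the stack against the grey power unit: scene (255,220), side (415,250). The tall white cover is at side (415,235). The purple pieces at side (265,330) and (220,140) and the turquoise one at (360,440) lie flat and are coloured, so they are look-alikes. The trough is at side (375,135) and scene (310,380). Next I'll measure the geometry and confirm it in one crop.

```bash
python3 - <<'E'
from h import *
z=np.load("side0.npz");im,P=z["im"],z["P"]
cr=cv2.resize(im[185:350,330:460],None,fx=3,fy=3,interpolation=cv2.INTER_CUBIC)
z2=np.load("scene0.npz");c2=cv2.resize(z2["im"][165:285,200:310],None,fx=3.5,fy=3.5,interpolation=cv2.INTER_CUBIC)
H=495;o=np.zeros((H,390+385,3),np.uint8);o[:,:390]=cr;o[:420,390:]=c2
cv2.imwrite("pics/crop1.png",o[:,:,::-1])
# masks
nets_im=viewer.grab_frame("side")
for k in ["cover","panel_a"]:
    for q in nets.silhouettes(k,"side"):
        m=q["mask"]
        v,u=np.nonzero(m)
        p=P[m];p=p[(p[:,2]>0.02)]
        if len(p)<30: continue
        print(k,round(q["score"],2),"px",u.min(),u.max(),v.min(),v.max(),len(p),"min",p.min(0).round(3),"max",p.max(0).round(3))
        c=np.median(p,0)
        # robust plane
        q_=p
        for _ in range(4):
            c=q_.mean(0);w=np.linalg.svd(q_-c)[2][2];e=abs((p-c)@w);q_=p[e<.004]
        w=w*np.sign(w[0]);print(" plane n",w.round(3),"c",c.round(3),"yaw",np.arctan2(w[1],w[0]).round(3),"tilt",np.degrees(np.arcsin(w[2])).round(1),len(q_))
# height map region: points in stack area
for n,Q in (("side",P),("scene",z2["P"])):
    s=Q[(Q[...,0]>.4)&(Q[...,0]<.65)&(Q[...,1]<-.08)&(Q[...,1]>-.36)&(Q[...,2]>.13)&(Q[...,2]<.20)]
    print(n,"cover-ish",len(s),s.min(0).round(3),s.max(0).round(3))
# trough: points z in .03-.085
for n,Q in (("side",P),("scene",z2["P"])):
    s=Q[(Q[...,0]>.38)&(Q[...,0]<.75)&(Q[...,1]>.0)&(Q[...,1]<.34)&(Q[...,2]>.03)&(Q[...,2]<.12)]
    rc=cv2.minAreaRect(s[:,:2].astype(np.float32)*1000);print(n,len(s),rc)
E
```

```text
cover 0.75 px 395 437 203 273 1409 min [ 0.255 -0.647  0.104] max [ 0.553 -0.189  0.707]
 plane n [0.942 0.267 0.206] c [ 0.524 -0.238  0.156] yaw 0.276 tilt 11.9 1174
panel_a 0.73 px 376 429 224 287 565 min [ 0.255 -0.647  0.085] max [ 0.539 -0.16   0.707]
 plane n [0.829 0.22  0.513] c [ 0.513 -0.232  0.112] yaw 0.26 tilt 30.9 408
side cover-ish 1206 [ 0.504 -0.278  0.13 ] [ 0.548 -0.189  0.191]
scene cover-ish 661 [ 0.503 -0.263  0.13 ] [ 0.542 -0.186  0.19 ]
side 5415 ((575.3152465820312, 129.64437866210938), (259.04254150390625, 349.484375), 89.967041015625)
scene 7626 ((574.8074340820312, 130.17483520507812), (260.05194091796875, 350.4144287109375), 89.97270965576172)
```

View pics/crop1.png

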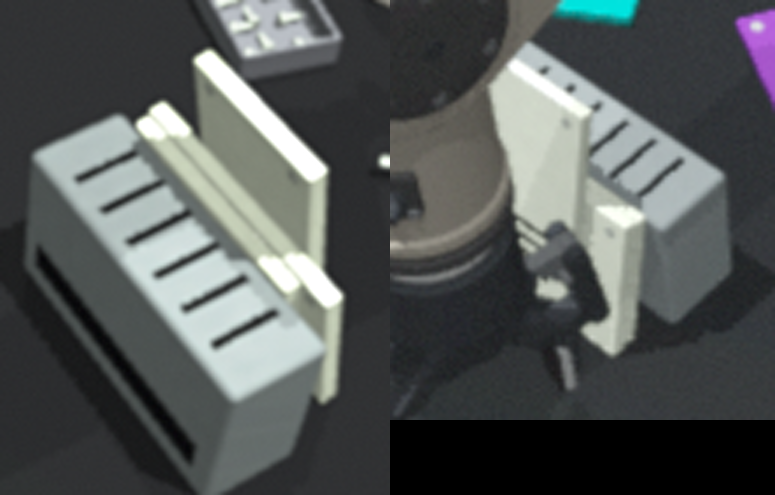

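```bash
python3 - <<'E'
from h import *
yaw=.276;t=np.radians(12)
X=np.array([np.cos(t)*np.cos(yaw),np.cos(t)*np.sin(yaw),np.sin(t)])
Y=np.array([-np.sin(yaw),np.cos(yaw),0]);Z=np.cross(X,Y);B=np.stack([X,Y,Z])
c=np.array([.524,-.238,.156])
for n in("side","scene"):
    z=np.load(n+"0.npz");P=z["P"].reshape(-1,3)
    q=(P-c)@B.T
    k=(abs(q[:,0])<.05)&(abs(q[:,1])<.11)&(P[:,2]>.025)&(P[:,2]<.2)
    q=q[k]*1000;w=P[k]
    print(n,"rows: height band z; for each along-y bin: n-offset min/med/max")
    for lo,hi in((.15,.175),(.12,.14),(.107,.12),(.09,.107),(.05,.09),(.025,.05)):
        m=(w[:,2]>lo)&(w[:,2]<hi)
        L=[]
        for a in range(-100,100,15):
            s=q[m&(q[:,1]>=a)&(q[:,1]<a+15),0]
            if len(s)>3:L.append(f"{a}:{s.min():.0f}/{np.median(s):.0f}/{s.max():.0f}")
        print(lo,L)
    m=w[:,2]>.135
    print("cover along-y",np.percentile(q[m,1],[0,1,99,100]),"Z top",np.percentile(q[m,2],[99,100]), "X hist",np.percentile(q[m,0],[1,50,99]))
# trough
for n in("side","scene"):
    z=np.load(n+"0.npz");P=z["P"];im=z["im"]
    g=nets.silhouettes("slot",n) if 0 else None
    k=(P[...,0]>.4)&(P[...,0]<.72)&(P[...,1]>.02)&(P[...,1]<.3)&(P[...,2]>.068)&(P[...,2]<.09)
    s=P[k]; print(n,len(s))
    k2=(s[:,0]<.62); 
    rc=cv2.minAreaRect(s[k2][:,:2].astype(np.float32)*1000);print(rc)
E
```

```text
side rows: height band z; for each along-y bin: n-offset min/med/max
0.15 ['-40:-2/-1/7', '-25:-2/-1/1', '-10:-2/-1/0', '5:-2/-1/0', '20:-1/-1/0', '35:-2/-0/1']
0.12 ['-40:-2/-0/9', '-25:-2/-1/0', '-10:-2/-1/0', '5:-2/-0/1', '20:-1/-0/1', '35:-1/-0/1']
0.107 ['-85:-50/-34/-30', '-70:-49/-9/-1', '-55:-49/-11/-1', '-40:-50/-11/9', '-25:-49/-11/0', '-10:-50/-11/1', '5:-50/-10/1', '20:-48/-10/1', '35:-49/-10/1', '50:-49/-11/-0', '65:-48/-12/0', '80:-34/-9/-0']
0.09 ['-85:-50/-38/-23', '-70:-50/-32/-0', '-55:-50/-30/-10', '-40:-50/-34/8', '-25:-50/-35/-13', '-10:-50/-34/-20', '5:-50/-35/-19', '20:-50/-34/-16', '35:-49/-34/-13', '50:-50/-35/-19', '65:-50/-33/-18', '80:-50/-37/-19', '95:-48/-35/-22']
0.05 ['-85:-50/-41/-26', '-70:-11/-8/-1', '-55:-16/-11/-10']
0.025 ['-85:-50/-44/-36', '-70:-11/-7/-2']
cover along-y [-40.07634998 -39.65473414  49.0077434   50.7753959 ] Z top [32.78418288 34.12194254] X hist [-1.90969264 -0.39787464  8.1911082 ]
scene rows: height band z; for each along-y bin: n-offset min/med/max
0.15 ['-40:5/8/9', '-25:5/7/10', '-10:5/8/11', '5:6/8/12', '20:5/8/11', '35:-2
[... 229 characters left out ...]
7/9/11', '5:-50/8/11', '20:-49/-30/11', '35:-49/-26/11', '50:-49/-28/11', '65:-48/-27/2', '80:-50/-25/3', '95:-49/-34/-21']
0.05 ['-10:6/8/10', '5:6/8/12', '20:7/9/12', '35:-4/-2/1', '50:-7/-2/2', '65:-32/-2/2', '80:-50/-23/2', '95:-49/-40/-27']
0.025 ['20:6/8/12', '35:8/10/13', '65:-38/-32/3', '80:-49/-19/2', '95:-50/-44/-33']
cover along-y [-26.79375024 -24.22828285  50.22390554  52.15581103] Z top [32.95397021 33.7704019 ] X hist [-1.79659328  7.50452035 11.0724564 ]
side 2720
((539.0686645507812, 163.85910034179688), (169.88023376464844, 179.54750061035156), 82.0302505493164)
scene 4851
((538.4620361328125, 164.18272399902344), (168.47303771972656, 179.50485229492188), 82.13471221923828)
```

The cover is the front panel: its normal offset is 0..9 mm, and the low panels lie behind it at -11..0 and -21..-11. The tool can't tilt, so I'll straddle the cover's top, tip it upright with the rear finger, then grip and lift. Next come the trough details and the moves.

```bash
python3 - <<'E'
from h import *
a=np.radians(-7.95);X=np.array([np.cos(a),np.sin(a)]);Y=np.array([-X[1],X[0]]);c=np.array([.5387,.164])
for n in("side","scene"):
    z=np.load(n+"0.npz");P=z["P"].reshape(-1,3)
    q=np.c_[(P[:,:2]-c)@np.stack([X,Y]).T,P[:,2]]*1000
    q=q[(abs(q[:,0])<110)&(abs(q[:,1])<100)&(q[:,2]>3)]
    print(n)
    for x0 in range(30,100,4):
        s=q[(q[:,0]>=x0)&(q[:,0]<x0+4)&(abs(q[:,1])<45)]
        if len(s)>3: print(x0,len(s),np.percentile(s[:,2],[2,25,50,75,98]).round())
    s=q[(q[:,0]>50)&(q[:,2]>65)&(q[:,2]<90)]
    print("high part x>50: y range",np.percentile(s[:,1],[0,1,99,100]).round(1),"x",np.percentile(s[:,0],[1,99,100]).round(1))
    for y0 in range(-90,90,30):
        s2=s[(s[:,1]>=y0)&(s[:,1]<y0+30)]
        if len(s2)>3: print(y0,np.percentile(s2[:,0],[95,100]).round(1),len(s2))
print(R.from_rotvec(r.get_obs()["orientation"]).as_matrix().round(3))
yaw=.276;t=np.radians(12)
X=np.array([np.cos(t)*np.cos(yaw),np.cos(t)*np.sin(yaw),np.sin(t)])
Y=np.array([-np.sin(yaw),np.cos(yaw),0]);Z=np.cross(X,Y)
top=np.array([.524,-.238,.156])+X*.004+Y*.005+Z*.0335
print("top",top.round(4),"bottom",(top-.19*Z).round(4),"grip",(top-.03*Z).round(4))
E
```

```text
side
30 36 [68. 70. 71. 71. 72.]
34 46 [67. 68. 70. 71. 79.]
38 50 [65. 79. 79. 80. 82.]
42 29 [46. 52. 74. 75. 78.]
46 47 [42. 46. 50. 68. 71.]
50 13 [60. 62. 63. 64. 65.]
70 15 [6. 6. 7. 7. 9.]
74 231 [ 6. 26. 43. 56. 65.]
78 79 [63. 65. 68. 69. 74.]
82 81 [69. 72. 74. 76. 80.]
86 55 [75. 78. 79. 81. 82.]
90 9 [77. 78. 78. 79. 79.]
high part x>50: y range [-72.  -71.1  70.   72.5] x [77.5 91.  91.7]
-90 [89.3 89.8] 38
-60 [90.1 91. ] 77
-30 [89.9 90.8] 71
0 [90.3 91.7] 69
30 [89.6 91.3] 69
60 [90.2 91.6] 24
scene
30 97 [67. 69. 70. 71. 74.]
34 46 [69. 71. 77. 79. 82.]
38 102 [74. 77. 79. 80. 84.]
42 132 [66. 71. 73. 76. 80.]
46 119 [60. 64. 66. 69. 72.]
50 301 [ 4. 14. 32. 52. 65.]
54 81 [ 3.  5.  6.  8. 10.]
58 82 [3. 5. 6. 7. 9.]
62 77 [ 4.  5.  6.  8. 10.]
66 4 [ 8.  8.  9. 10. 10.]
74 58 [59. 61. 63. 64. 66.]
78 113 [ 4. 12. 66. 69. 73.]
82 78 [ 3. 73. 75. 77. 79.]
86 107 [ 3. 78. 79. 81. 83.]
90 13 [ 3.  4.  4. 80. 81.]
94 9 [3. 3. 4. 4. 5.]
98 12 [3. 3. 4. 4. 6.]
high part x>50: y range [-73.2 -70.5  69.   70.7] x [50.7 90.1 90.3]
-90 [88.8 89.5] 29
-60 [89.  89.6] 73
-30 [89.7 90.1] 86
0 [89.9 90.2] 87
30 [89.7 90.2] 91
60 [89.3 90.3] 38
[[ 0.  1. -0.]
 [ 0. -0. -1.]
 [-1.  0. -0.]]
top [ 0.5197 -0.234   0.1896] bottom [ 0.5577 -0.2233  0.0038] grip [ 0.5257 -0.2323  0.1603]
```

```bash
python3 -m pendant '[85,0,-22,38,0, 85,0,-22,38,0, 85,0,-22,38,0, 85,0,-22,38,0, 85,0,-22,38,0, 85,0,-23,38,0, 85,0,0,0,-0.138, 85,0,0,0,-0.138, 85,0,0,0,0, 85,0,0,0,0]' 40
```

```text
clock: 1.9
tcp_pos: [0.5421, -0.2279, 0.2314]
orientation: [1.005, 1.326, -1.005]
contact_force: [0.6, 0.3, 0.1]
grip_width: 0.0848
```

```bash
python3 - <<'E'
from h import *
yaw=.276;n=np.array([np.cos(yaw),np.sin(yaw),0]);y=np.array([-np.sin(yaw),np.cos(yaw),0])
o=r.get_obs()["tcp_pos"]
ims=[]
for k in("wrist","side"):
    im,d,P=cloud(k);ims.append(im)
    q=(P.reshape(-1,3)-o)
    a,b,z=q@n*1000,q@y*1000,P.reshape(-1,3)[:,2]*1000
    for lo,hi in((184,197),(155,170),(125,140)):
        m=(z>lo)&(z<hi)&(abs(b)<60)&(abs(a)<40)
        if m.sum()>5: print(k,lo,m.sum(),"n",np.percentile(a[m],[2,50,98]).round(),"y",np.percentile(b[m],[1,99]).round())
cv2.imwrite("pics/w1.png",cv2.resize(np.hstack(ims),(800,300))[:,:,::-1])
E
```

```text
wrist 184 3543 n [-27. -22. -17.] y [-42.  46.]
wrist 155 1248 n [-16. -13. -11.] y [-41.  46.]
wrist 125 874 n [-11.  -6.  -4.] y [-42.  46.]
side 184 377 n [-28. -23. -18.] y [-44.  44.]
side 155 232 n [-24. -22. -15.] y [-44.  43.]
side 125 214 n [-18. -15.  -8.] y [-44.  43.]
```

View pics/w1.png

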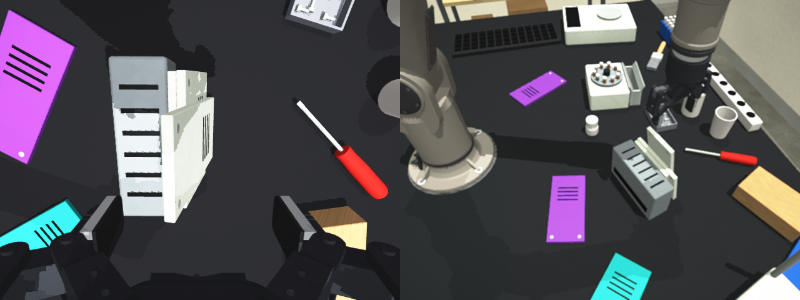

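The picture shows the cover's top edge between the open fingers (wrist view, about (190,150); fingers at about (100,220) and (290,220)). Depth gives the top at -22 mm, as predicted. Descend and tip it upright.

```bash
python3 -m pendant '[85,29,0,0,0, 85,29,0,0,0, 85,27,0,0,0, 85,0,0,0,0, 85,0,6,0,0, 85,0,6,0,0, 85,0,6,0,0, 75,0,0,0,0, 65,0,0,0,0, 55,0,0,0,0, 46,0,0,0,0, 38,0,0,0,0, 30,0,0,0,0, 30,0,0,0,0]' 30
python3 - <<'E'
from h import *
yaw=.276;n=np.array([np.cos(yaw),np.sin(yaw),0]);y=np.array([-np.sin(yaw),np.cos(yaw),0])
o=r.get_obs()["tcp_pos"]
ims=[]
for k in("wrist","side"):
    im,d,P=cloud(k);ims.append(im)
    q=(P.reshape(-1,3)-o)
    a,b,z=q@n*1000,q@y*1000,P.reshape(-1,3)[:,2]*1000
    for lo,hi in((184,198),(120,140),(80,100)):
        m=(z>lo)&(z<hi)&(abs(b)<60)&(abs(a)<30)
        if m.sum()>5: print(k,lo,m.sum(),"n",np.percentile(a[m],[2,50,98]).round(),"y",np.percentile(b[m],[1,99]).round())
cv2.imwrite("pics/w2.png",np.hstack([cv2.resize(ims[0],(400,300)),cv2.resize(ims[1][100:310,330:610],(400,300))])[:,:,::-1])
E
```

```text
clock: 3.75
tcp_pos: [0.5593, -0.2231, 0.1463]
orientation: [1.004, 1.327, -1.004]
contact_force: [-0.2, 0.1, -0.1]
grip_width: 0.0299
wrist 184 11146 n [-26.   8.  26.] y [-15.  46.]
wrist 120 598 n [-0.  1. 10.] y [-41.  46.]
wrist 80 2318 n [-26. -24.   5.] y [-30.  59.]
side 184 385 n [-27.   8.  24.] y [-44.   6.]
side 120 284 n [1. 3. 9.] y [-45.  43.]
side 80 417 n [-1.  1.  7.] y [-45.  44.]
```

View pics/w2.png

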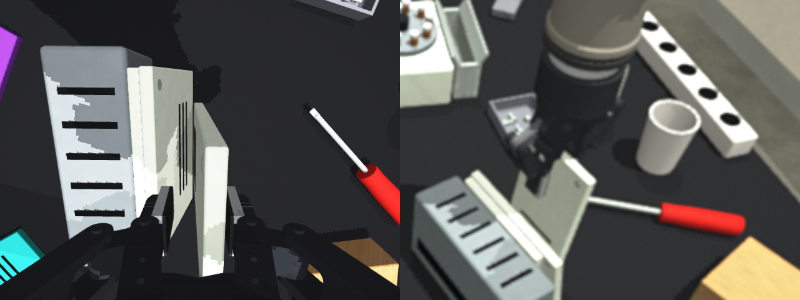

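The cover now stands nearly upright between the pads (wrist view (215,190)), and both low panels still lean on the unit. Grip and lift.

```bash
python3 -m pendant '[22,0,0,0,0, 16,0,0,0,0, 10,0,0,0,0, 5,0,0,0,0, 5,0,0,0,0, 5,0,0,0,0]' 40 && python3 -m pendant '[5,-5,0,0,0, 5,-15,0,0,0, 5,-20,0,0,0, 5,-20,0,0,0, 5,-20,0,0,0, 5,-20,0,0,0, 5,-20,0,0,0, 5,-15,0,0,0, 5,0,0,0,0, 5,0,0,0,0]'
cat > meas.py <<'E'
from h import *
def cover():
    o=r.get_obs();t=o["tcp_pos"];M=R.from_rotvec(o["orientation"]).as_matrix();n=M[:,1];y=-M[:,2]
    print("tcp",t.round(4),"yaw",np.arctan2(n[1],n[0]).round(4),"gw",o["grip_width"].round(4),"f",o["contact_force"].round(1))
    ims=[]
    for k in("side","scene","wrist"):
        im,d,P=cloud(k);ims.append(im);q=P.reshape(-1,3)-t
        a,b,z=q@n*1000,q@y*1000,q[:,2]*1000
        for lo,hi in((-20,-5),(-50,-30),(-80,-60),(-110,-90),(-135,-120),(-160,-135)):
            m=(z>lo)&(z<hi)&(abs(b)<65)&(abs(a)<25)
            if m.sum()>8: print(k,lo,m.sum(),"n",np.percentile(a[m],[2,50,98]).round(1),"y",np.percentile(b[m],[1,99]).round(1),"zmin",z[m].min().round())
    return ims
E
python3 - <<'E'
from meas import *
ims=cover()
cv2.imwrite("pics/l1.png",np.hstack([cv2.resize(i,(400,300)) for i in ims[:2]])[:,:,::-1])
E
```

```text
clock: 4.6
tcp_pos: [0.5594, -0.2231, 0.1464]
orientation: [1.004, 1.327, -1.003]
contact_force: [0.6, -0.0, 1.1]
grip_width: 0.0096
clock: 5.85
tcp_pos: [0.5589, -0.2229, 0.2806]
orientation: [1.003, 1.328, -1.004]
contact_force: [-0.4, 0.3, -1.7]
grip_width: 0.0096Traceback (most recent call last):
  File "<stdin>", line 2, in <module>
  File "meas.py", line 4, in cover
    print("tcp",t.round(4),"yaw",np.arctan2(n[1],n[0]).round(4),"gw",o["grip_width"].round(4),"f",o["contact_force"].round(1))
                                                                     ^^^^^^^^^^^^^^^^^^^^^
AttributeError: 'float' object has no attribute 'round'
```

```bash
sed -i 's/o\["grip_width"\].round(4)/round(o["grip_width"],4)/' meas.py
python3 - <<'E'
from meas import *
ims=cover()
cv2.imwrite("pics/l1.png",np.hstack([cv2.resize(i,(400,300)) for i in ims[:2]])[:,:,::-1])
E
```

```text
tcp [ 0.5589 -0.2229  0.2806] yaw 0.276 gw 0.0096 f [-0.4  0.3 -1.7]
side -20 501 n [-5.7 -4.1  2.6] y [-44.5  44.2] zmin -20.0
side -50 606 n [-5.6 -4.2  1.4] y [-44.7  44.3] zmin -50.0
side -80 553 n [-5.7 -4.2  1.3] y [-44.6  44.2] zmin -80.0
side -110 498 n [-5.7 -4.3  2.4] y [-44.6  44.2] zmin -110.0
side -135 336 n [-5.5 -4.2  2.6] y [-44.4  43.8] zmin -135.0
side -160 211 n [-5.4 -4.2  3. ] y [-44.4  43.7] zmin -147.0
scene -20 133 n [-3.8  4.2  6.1] y [-43.9  45.3] zmin -20.0
scene -50 210 n [-2.8  4.   6. ] y [-42.8  45.4] zmin -50.0
scene -80 195 n [-3.5  4.1  6.3] y [-43.8  45.3] zmin -80.0
scene -110 187 n [-3.3  4.2  6.4] y [-43.4  46.6] zmin -110.0
scene -135 126 n [-2.6  3.8  6.2] y [-44.7  46.1] zmin -135.0
scene -160 86 n [-1.7  3.9  5.3] y [-42.8  45.7] zmin -150.0
wrist -20 168 n [-4.   0.5  5.1] y [44.8 46.1] zmin -20.0
wrist -50 147 n [-4.   0.3  5.1] y [44.8 46.2] zmin -49.0
wrist -80 93 n [-4.1  0.7  5. ] y [44.9 46.2] zmin -80.0
wrist -110 62 n [-4.1  0.1  5. ] y [44.7 46.2] zmin -110.0
wrist -135 31 n [-4.2  0.7  4.9] y [44.7 46.2] zmin -134.0
wrist -160 25 n [-3.8  0.   4.5] y [45.7 46.2] zmin -144.0
```

View pics/l1.png

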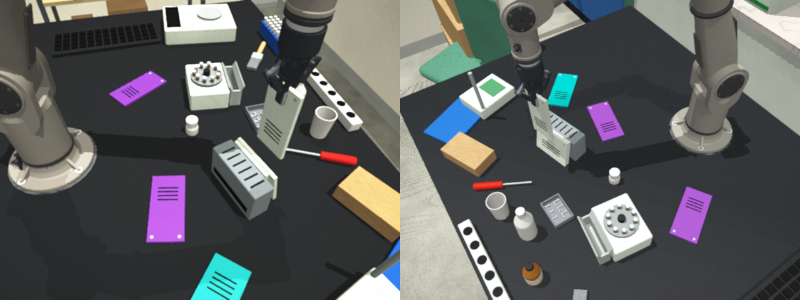

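The cover hangs upright and centred, with its lower edge 147 mm below the TCP, and both low panels are still leaning. Carry it over the trough.

```bash
python3 -m pendant '[5,0,7,-16,0, 5,0,13,-32,0, 5,0,16,-40,0, 5,0,16,-40,0, 5,0,16,-40,0, 5,0,16,-40,0, 5,0,16,-40,0, 5,0,16,-40,0, 5,0,14,-32,0, 5,0,9,-20,0, 5,0,5.4,-11.6,0, 5,0,0,0,0.105, 5,0,0,0,0.105, 5,0,0,0,0.105, 5,0,0,0,0.1, 5,0,0,0,0, 5,0,0,0,0]'
python3 - <<'E'
from meas import *
ims=cover()
o=r.get_obs();t=o["tcp_pos"];a=-.139
X=np.array([np.cos(a),np.sin(a),0]);Y=np.array([-np.sin(a),np.cos(a),0])
for k in("side","scene","wrist"):
    im,d,P=cloud(k);q=(P.reshape(-1,3)-t);z=P.reshape(-1,3)[:,2]
    A,B=q@X*1000,q@Y*1000
    m=(z>.074)&(z<.088)&(abs(A)<38)&(abs(B)<90)
    if m.sum()>5:
        print(k,"lips A",np.percentile(A[m],[1,25,50,75,99]).round(1),"B",np.percentile(B[m],[1,99]).round(1),m.sum())
        for s in (-1,1):
            mm=m&(A*s>12)
            if mm.sum()>20:
                f=np.polyfit(B[mm],A[mm],1);print("  lip",s,"slope",f.round(4),mm.sum())
    m=(z>.003)&(z<.012)&(abs(A)<16)&(abs(B)<70)
    if m.sum()>5: print("  floor A",np.percentile(A[m],[1,50,99]).round(1),"B",np.percentile(B[m],[1,99]).round(1),m.sum())
cv2.imwrite("pics/t1.png",np.hstack([cv2.resize(ims[0][60:240,250:490],(400,300)),cv2.resize(ims[1][280:460,230:470],(400,300))])[:,:,::-1])
E
```

```text
clock: 8.12
tcp_pos: [0.6025, 0.154, 0.2813]
orientation: [1.31, 1.141, -1.31]
contact_force: [0.6, -0.5, -2.6]
grip_width: 0.0093
tcp [0.6025 0.154  0.2813] yaw -0.138 gw 0.0093 f [ 0.6 -0.5 -2.6]
side -20 127 n [-4.8 -4.   4.9] y [-46.   38.6] zmin -20.0
side -50 169 n [-5.  -4.   4.3] y [-46.4  42.3] zmin -50.0
side -80 163 n [-4.9 -4.1  4.1] y [-46.3  42.1] zmin -80.0
side -110 149 n [-5.  -3.9  5.2] y [-45.3  41. ] zmin -110.0
side -135 106 n [-4.7 -3.8  4.2] y [-45.1  41.2] zmin -135.0
side -160 69 n [-4.8 -3.9  4.7] y [-44.9  43.9] zmin -146.0
scene -20 70 n [-3.2  4.7  5.3] y [ 1.9 45.1] zmin -20.0
scene -50 109 n [-3.3  4.7  5.3] y [-18.   45.3] zmin -50.0
scene -80 135 n [-3.1  4.8  5.6] y [-41.9  44.7] zmin -80.0
scene -110 123 n [-3.1  4.9  5.7] y [-43.3  45.3] zmin -110.0
scene -135 85 n [-2.5  4.8  5.4] y [-43.4  44.9] zmin -135.0
scene -160 58 n [-3.   4.8  5.5] y [-44.   44.9] zmin -146.0
wrist -20 163 n [-4.1  0.6  5.1] y [45.1 46.5] zmin -20.0
wrist -50 139 n [-4.2  0.6  5. ] y [45.1 46.5] zmin -50.0
wrist -80 91 n [-4.2  0.1  5. ] y [45.2 46.4] zmin -80.0
wrist -110 61 n [-4.2  0.1  4.9] y [45.1 46.4] zmin -110.0
wrist -135 30 n [-4.3  0.3  4.9] y [44.8 46.4] zmin -133.0
wrist -160 26 n [-3.8  0.3  4.5] y [45.9 46.4] zmin -145.0
side lips A [-37.1 -24.3  19.3  22.   26.2] B [-70.9  70.1] 262
  lip -1 slope [ 6.00000e-03 -2.48089e+01] 119
  lip 1 slope [-3.50000e-03  2.19209e+01] 143
  floor A [-14.2   9.1  13.2] B [-69.8  66.6] 87
scene lips A [-37.5 -23.7  19.8  22.8  25.4] B [-68.3  69.8] 415
  lip -1 slope [  0.1079 -29.5002] 169
  lip 1 slope [3.50000e-03 2.21711e+01] 246
  floor A [-13.8  -6.1   3.9] B [-65.7  69.6] 419
wrist lips A [-37.3 -24.2 -20.7  22.1  25.8] B [-67.4  71. ] 2799
  lip -1 slope [ 4.60000e-03 -2.46837e+01] 1448
  lip 1 slope [2.70000e-03 2.22399e+01] 1351
  floor A [-12.6  -1.3  10.9] B [ 7.9 64.9] 933
```

View pics/t1.png

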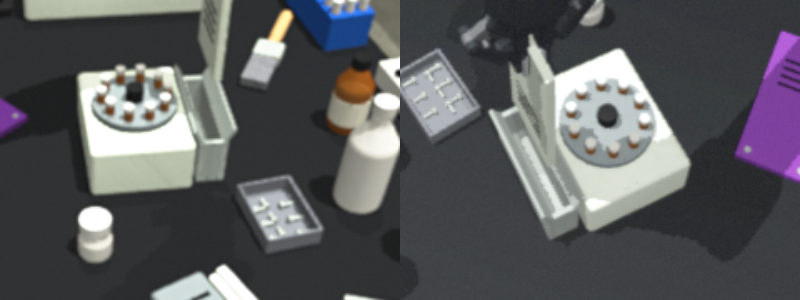

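The cover hangs over the trough. In both crops its lower edge is above the middle of the trough, lined up to within 1 mm. Lowering with a 0.6 mm correction.

```bash
python3 -m pendant '[5,10,-0.6,0,0, 5,20,0,0,0, 5,20,0,0,0, 5,12,0,0,0, 5,12,0,0,0, 5,12,0,0,0, 5,12,0,0,0, 5,12,0,0,0, 5,10,0,0,0, 5,5,0,0,0, 5,0,0,0,0, 5,0,0,0,0]' && python3 -m pendant '[5,1,0,0,0, 5,1,0,0,0, 5,0.7,0,0,0, 5,0,0,0,0, 5,0,0,0,0]'
```

```text
clock: 9.93
tcp_pos: [0.6022, 0.1547, 0.1568]
orientation: [1.312, 1.14, -1.31]
contact_force: [0.2, 0.5, -2.4]
grip_width: 0.0096
clock: 10.55
tcp_pos: [0.6019, 0.1546, 0.1536]
orientation: [1.311, 1.14, -1.311]
contact_force: [-0.0, -0.9, -1.9]
grip_width: 0.0094
```

```bash
python3 -m pendant '[5,0.8,0,0,0, 5,0.6,0,0,0, 5,0.6,0,0,0, 5,0,0,0,0]'; python3 - <<'E'
from meas import *
cover()
E
```

```text
clock: 11.05
tcp_pos: [0.6022, 0.1546, 0.1524]
orientation: [1.311, 1.14, -1.31]
contact_force: [-1.7, -1.3, 5.4]
grip_width: 0.0098
tcp [0.6022 0.1546 0.1524] yaw -0.1393 gw 0.0098 f [-1.7 -1.3  5.4]
side -20 75 n [-5.  -3.9  3.7] y [-47.2  23.6] zmin -20.0
side -50 137 n [-5.1 -4.1  4.6] y [-46.6  43.4] zmin -50.0
side -80 292 n [-24.6  -3.9  24.2] y [-62.7  57.6] zmin -80.0
side -110 224 n [-18.6  -4.5  13.1] y [-64.6  64.5] zmin -110.0
side -160 20 n [-20.1 -17.5  24.7] y [-64.5 -49.1] zmin -154.0
scene -20 51 n [-4.3  4.6  5.4] y [ 4.5 45. ] zmin -20.0
scene -50 81 n [-4.2  4.6  5.2] y [-14.9  44.9] zmin -49.0
scene -80 382 n [-24.5  17.8  24.8] y [-47.9  63.7] zmin -80.0
scene -110 165 n [-14.6   4.5  12.5] y [-45.7  64.6] zmin -110.0
scene -135 84 n [-13.3   4.2  17.4] y [-60.1  61.9] zmin -134.0
scene -160 388 n [-12.6  19.1  24.8] y [-64.   64.5] zmin -159.0
wrist -20 166 n [-4.3  0.3  5. ] y [44.8 46.3] zmin -20.0
wrist -50 142 n [-4.5  0.2  4.9] y [44.8 46.2] zmin -50.0
wrist -80 4294 n [-24.7  18.3  24.7] y [-29.8  64.1] zmin -80.0
wrist -110 957 n [-13.7 -12.4  12.9] y [-30.1  64.1] zmin -110.0
wrist -135 217 n [-12.5  -2.6  11.7] y [ 1.3 63.8] zmin -135.0
wrist -160 1717 n [-12.4  -1.4  11.6] y [ 9.3 64.6] zmin -149.0
```

The force shows it is on the trough floor. Release slowly and withdraw.

```bash
python3 -m pendant '[11,0,0,0,0, 13,0,0,0,0, 16,0,0,0,0, 20,0,0,0,0, 26,0,0,0,0, 34,0,0,0,0, 42,0,0,0,0, 50,0,0,0,0, 60,0,0,0,0, 60,-10,0,0,0, 60,-20,0,0,0, 60,-25,0,0,0, 60,-25,0,0,0, 60,-25,0,0,0, 60,-25,0,0,0, 60,0,0,0,0, 60,0,0,0,0]'
python3 - <<'E'
from meas import *
a=-.139;S=np.array([.602,.1547,.006])
X=np.array([np.cos(a),np.sin(a),0]);Y=np.array([-np.sin(a),np.cos(a),0])
ims=[]
for k in("side","scene","wrist"):
    im,d,P=cloud(k);ims.append(im);q=P.reshape(-1,3)-S;A,B,z=q@X*1000,q@Y*1000,q[:,2]*1000
    for lo,hi in((90,110),(140,160),(175,200)):
        m=(z>lo)&(z<hi)&(abs(A)<35)&(abs(B)<60)
        if m.sum()>8: print(k,lo,m.sum(),"A",np.percentile(A[m],[2,50,98]).round(1),"B",np.percentile(B[m],[1,99]).round(1),"zmax",z[m].max().round(1))
yaw=.276;t=np.radians(12)
BX=np.array([np.cos(t)*np.cos(yaw),np.cos(t)*np.sin(yaw),np.sin(t)]);BY=np.array([-np.sin(yaw),np.cos(yaw),0])
c=np.array([.524,-.238,.156])
_,_,P=cloud("scene");P=P.reshape(-1,3);q=(P-c)*1000
for lo,hi in((95,112),(60,90),(20,50)):
    m=(P[:,2]*1000>lo)&(P[:,2]*1000<hi)&(abs(q@BX)<25)&(abs(q@BY)<90)
    if m.sum()>8: print("panels z",lo,"n",np.percentile((q@BX)[m],[5,50,98]).round(1),m.sum())
cv2.imwrite("pics/e1.png",np.hstack([cv2.resize(i,(400,300)) for i in ims[:2]])[:,:,::-1])
E
```

```text
clock: 13.32
tcp_pos: [0.6015, 0.1546, 0.2811]
orientation: [1.31, 1.141, -1.311]
contact_force: [0.3, 0.2, -0.9]
grip_width: 0.06
side 90 126 A [-4.3 -3.4  5.2] B [-46.1  42.1] zmax 109.9
side 140 136 A [-4.3 -3.5  4.9] B [-45.4  41.3] zmax 160.0
side 175 236 A [-4.3 -1.8  5.3] B [-45.8  43.1] zmax 192.1
scene 90 108 A [-4.   5.3  5.8] B [-43.6  45. ] zmax 110.0
scene 140 128 A [-4.   5.3  6.1] B [-44.5  44.9] zmax 160.0
scene 175 364 A [-4.1  1.9  5.8] B [-44.2  44.4] zmax 194.1
wrist 90 26 A [-3.8  0.8  5.4] B [44.9 46.1] zmax 108.8
wrist 140 47 A [-4.   0.4  5.4] B [44.9 46.2] zmax 159.9
wrist 175 2533 A [-3.8  0.9  5.6] B [-42.4  46. ] zmax 192.6
panels z 95 n [-24.3  -4.4   1.2] 581
panels z 60 n [-10.8  -1.7   1.2] 541
panels z 20 n [-9.4 -1.3  1.6] 499
```

View pics/e1.png

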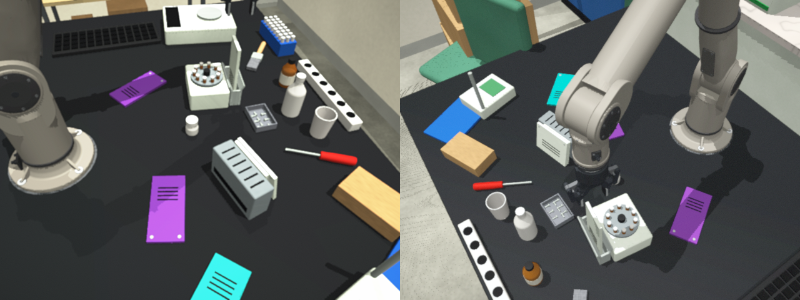

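The cover stands upright in the trough (side view (237,70)) with its top 190 mm above the floor, so it is fully down. Both low panels lean unmoved (side view (262,165)), and the gripper is well clear. Handing in.

```bash
python3 -c "
from bench import r
print(r.hand_in())"
```

```text
the job is handed in; nothing more can be done
None
```

The cover is standing released in the trough and the job is handed in; the robot's clock read about 13 s of the 45 s allowed.

**What I did:** The tall cover was the front panel of the stack. The tool cannot tilt, so I straddled the cover's top, tipped it upright with the rear finger and gripped it. I lifted it until its lower edge was about 134 mm up, carried it over the trough and lowered it until the force showed the floor. Then I opened the fingers slowly and withdrew upward.

**Last checks before hand-in:**
- **Cover:** it stands vertical. It is within about 1 mm of the trough's measured middle both across and along. Its top is 190–194 mm above the floor, so it is fully down.
- **Other two panels:** their faces still lie in the original 12° lean plane, to within about 2 mm.
- **Gripper:** it is clear of everything, about 0.08 m above the cover.

No check failed or disagreed; hand-in reports no verdict.

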